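Lid-spring check on a bench centrifuge

TASK

Check the lid spring of the bench centrifuge: first turn its blue timer knob back counter-clockwise (seen from above) to its zero stop, then take the lid by its red front bar and raise it until the pointer on its side is clearly past the red balance mark, without letting it spring up to its open stop. Then ease it back just below balance, so that the pointer is within the green band, and finish there, still holding the lid steady in the gripper so that it cannot drop. Leave the bottles, rack and other things around it where they stand.

Things in the scene. Friction and masses are not known exactly. Their poses are not given: they have to be found in the camera images.
- centrifuge: bench centrifuge, fixed, 220 deep (its x) x 320 wide (y) x 95 high (body). Origin: centre of the underside, on the table; x points to its back (hinge side), y to its left seen from the robot, z up. Rotor bowl and lid at y -55..+150, grey control deck (top at 95) at y -170..-55, front face at x = -110
- balance_mark (a point): red balance mark on the thin arc (radius 90 about the hinge, at the centrifuge's left side, y = +166). The black pointer on the lid's left edge sweeps along the arc as the lid rises: white first, green from lid angle 0.70 to 0.95 rad, red 0.95 to 1.05, then white. The arc is for reading only, it cannot be touched
- timer_axis (a point): fixed point on the timer knob's axis at gripping height, 37 above the deck, at (-55, -115, 132) in the centrifuge frame. The blue knob is a bar grip 42 long, 14 thick, standing from 14 to 44 above the deck on a 44 wide round flange; its axis is 63 from the lid's edge. At zero the bar lies along the centrifuge's x, its white line towards -x (red tick)
- timer (a joint): angle of the timer knob, rad: 0 = at its zero stop, grows as it is turned clockwise seen from above (to 4). The bar's yaw is the centrifuge's yaw minus this value. It starts between 0.8 and 2.0 and stays where it is left (friction 0.03 N m)
- lid (a joint): angle of the lid, rad: 0 = shut, grows as its front rises, 1.5 = open stop. Balance at 1.0: below it the lid is pulled shut (0.39 N m when shut, that is 1.7 N lift at the bar, 0.06 N m at 0.9, 0 at balance), above it the spring throws it open (0.3 N m near the stop). Hardly any friction: let go, it falls shut or flies open
- lid_hinge (a point): point on the lid's hinge axis, middle of the lid's width, at (80, 47.5, 106) in the centrifuge frame; the axis runs along the centrifuge's y. The lid is a white plate 188 long from the hinge, 200 wide, 12 thick, with a grey round guard dome 156 wide, 58 high on top (centred 88 from the hinge), 0.9 kg in all
- lid_bar (a point): middle of the lid's red round front bar: 12 thick, along the centrifuge's y, 128 clear between its stems, 47 ahead of the lid's front edge. At lid angle q it lies at (-235 cos q, 0, +235 sin q) from the hinge, in the centrifuge's axes; the point turns with the lid. The bar can turn between the fingers as the lid swings
- beaker: bystander, to be left alone: clear open beaker, 72 wide, 95 high; origin under its middle
- reagent: bystander, to be left alone: glass reagent bottle with blue cap, 70 wide, 150 high; origin under its middle
- washbottle: bystander, to be left alone: white bottle with red cap, 64 wide, 140 high; origin under its middle
- jar: bystander, to be left alone: small white jar with orange cap, 38 wide, 45 high, standing on the rear of the centrifuge's control deck; origin under its middle
- tuberack: bystander, to be left alone: orange tube rack, 90 x 60, 59 high with its tubes; origin under its middle
- driver: bystander, to be left alone: screwdriver with red handle, 170 long, lying on the table (origin under its middle)
- tipbox: bystander, to be left alone: green pipette-tip box, 120 x 80, 50 high; origin under its middle

How it is judged:
By the outcome, as a careful person would: the job done as asked, in the order asked, and still so for the second after the job is handed in, while the arm keeps its last pose, push and grip.
It also fails if it takes over 64 s, if anything falls off the work surface, if the arm or the gripper's body presses on something with over 40 N, if the wrist force passes 120 N, or if a joint passes its speed limit or range.

ROBOT

A 7-joint arm with a two-finger parallel gripper is mounted at the origin on the work surface. World frame = base frame: x ahead of the robot, y to its left, z up, the work surface at z = 0. Lengths are in m, angles in rad, forces in N, time in s.
With the tool pointing down it reaches from about 0.4 to 0.9 m from the base axis. Payload 5.5 kg.
Tool frame: the origin (TCP) lies midway between the tips of the shut fingers; the grasp point (between the pads) lies behind it (manip.tcp_to_grasp is the z of the grasp point in the tool frame, in m); z points along the fingers, y is the direction in which the jaws open and shut (so a half turn about z gives the same grasp; the last joint's range is limited). The gripper opens to 92 mm and grips with 3 to 60 N. Pads are 19 mm wide; open, the fingers measure 130 mm over their backs; the gripper's body (75 mm by 190 mm) begins 47 mm behind the grasp point.
Start: joints at [-0.974, 0.501, -0.427, 1.55, 0.221, 1.138, -0.21], TCP at [0.213, 0.614, 0.227] pointing down, gripper open.
Joint ranges: [-2.88, 2.88], [-0.31, 2.03], [-1.54, 1.56], [0.2, 2.42], [-1.41, 4.55], [0.19, 2.02], [-2.57, 2.57]. Speed limits (rad/s): [2.57, 2.57, 3.14, 3.14, 3.14, 3.14, 3.14].

INTERFACE

Orientations are given as a rotation vector (axis times angle).
In Python, from station import manip gives the robot as it stands.
- The arm moves only by the tool arm_command, never from a script. Its argument "series" is a list of rows, each a list of 5 numbers: the shift along the tool's x, y, z in mm, then the turn about the tool's z in rad, then the closure, from -1 (fully open) to 1 (shut). In form: [[x, y, z, twist, claw], ...]. A call has exactly 8 rows; each row shifts and turns the commanded pose from where the row before left it, along the tool's axes as they then stand; what a row does not reach is not made up. A row lasts 1/8 s, in which the tool goes at most 62.5 mm and 10.7 degrees, less where a joint would pass 70% of its speed; a pose out of reach is approached as far as the arm can. A call is refused whole if a number of a shift passes 62.5 or a number of a turn 0.188, either way. A call with a gripper value outside its range is refused whole. The fingers move at their own pace and stop on an object; the grip force is fixed at half the most. Time passes only in rows, so rows that do not move let the fingers close, or fill a call up. It gives the time, the measured TCP pose, the force and the opening at its end, in the units of the state.
- manip.read_state(): the state, without advancing time (a new reading comes with each control period).
- manip.get_image(name): name is "scene" or "top" or "wrist"; returns a dict with "pixels" (420x560x3 uint8, blue, green, red), "fx", "fy", "cx", "cy" (pixels), "R" (3x3) and "t" (3): a world point X has camera coordinates R X + t. Camera axes: x right, y down, z forward; pixel columns grow to the right and rows downward; lengths in m; the calibration is good to about 2 mm. A picture is of the moment at which its call begins. There is no depth.
- manip.finish_job(): hands the job in, once; it reports no verdict.
Trained networks look in a picture, given as the dict that the camera call returned (one of the last four; its "shot" number tells which), for a name from the list of things; names that differ only in an ending like _2 or _b are one class to them, and where a whole thing is asked for, a point or a joint stands for the part that bears it (a point fixed in the world has none). Each returns a list of dicts, best first, with "p" (0 to 1); they miss things now and then, are a little off and sometimes report something else, mostly with a low value. They report only what shows in the picture. A call takes as long as a camera call.
- manip.boxes_of(picture, label): "bbox" ([centre column, centre row, width, height] as shares, 0 to 1, of the picture: columns of its width, rows of its height, round what is visible of it).
- manip.masks_of(picture, label): "pixels" (420x560 bool, what is visible of it) and "bbox" ([centre column, centre row, width, height] as shares, 0 to 1, of the picture: columns of its width, rows of its height, round what is visible of it).
- manip.mark_of(picture, label): "point" ([column, row] as shares, 0 to 1, of the picture: columns of its width, rows of its height: a listed point, or the origin of a listed thing).
The state is a dict: "t": time; "q": joint angles; "qd": joint speeds; "tau": joint torques, N m; "tcp_pos": TCP position; "ee_rot": TCP orientation; "contact_force": force on the tool from outside, world axes, zero at the start; "ft_torque": the same for the moment, N m; "width": opening from 0.0 (shut) to 1.0 (fully open).
Only numpy, scipy, OpenCV 4.12 (cv2) and the standard library are available. Lean on these libraries where they do the work, as an engineer would, in place of code of your own. Each camera call takes 0.05 s, during which the arm holds its last target. There are 200 camera calls.

## Working session

There is one attempt and no reset: what is moved stays moved. The work goes in short steps, Python scripts to look and compute and a tool call to move; the robot and the scene stay as the last step left them, time stands still between calls to the robot, and variables do not carry over. Pictures are saved under pics/ and viewed, about 8 in all and at most 12, crops included, and the job is handed in when it is done.

Besides the shell and the picture viewer there is one more tool, called by a JSON object that holds its "method" and its "body". arm_command: Moves the arm, as the interface text tells. Its arguments: {"type":"object","properties":{"series":{"type":"array"}},"required":["series"]}

```bash
mkdir -p pics; ls; cat > h.py <<'E'
import numpy as np, cv2
from scipy.optimize import least_squares
from scipy.spatial.transform import Rotation as Rn
from station import manip
def proj(P,im):
    c=np.asarray(im["R"])@np.asarray(P,float)+np.asarray(im["t"]).ravel()
    return np.array([im["fx"]*c[0]/c[2]+im["cx"],im["fy"]*c[1]/c[2]+im["cy"]])
def mark(im,l):
    return [(np.array(r["point"])*[560,420],r["p"]) for r in manip.mark_of(im,l)[:2]]
E
python3 - <<'E'
from h import *
s=manip.read_state(); print(s, manip.tcp_to_grasp)
for n in ["scene","top"]:
    im=manip.get_image(n); cv2.imwrite(f"pics/{n}0.png",im["pixels"])
    print(n,im["fx"],im["cx"],im["cy"],np.round(im["R"],3).tolist(),np.round(im["t"],3).tolist())
    for l in ["centrifuge","timer_axis","lid_hinge","lid_bar","balance_mark","jar","beaker","reagent","washbottle","tuberack","driver","tipbox"]:
        print(l,[(p.round(1).tolist(),round(c,2)) for p,c in mark(im,l)])
E
```

```text
pics
{'t': 0.0, 'q': array([-0.97379662,  0.50187312, -0.42678066,  1.55144981,  0.22078606,
        1.13830337, -0.21031067]), 'qd': array([ 0.00016565,  0.00074869,  0.0003087 , -0.00143061,  0.0013533 ,
       -0.00121109,  0.00013254]), 'tau': array([ 2.28302715e-04, -5.66588473e+01, -5.81615075e+00, -2.79116714e+01,
       -6.85613696e-02,  3.09703744e-02,  2.10016947e-04]), 'tcp_pos': array([0.21277411, 0.61343889, 0.22566166]), 'ee_rot': array([-5.21787640e-01, -3.09754346e+00,  3.04372433e-03]), 'contact_force': array([-0.28718277, -0.79585911, -0.56518645]), 'ft_torque': array([-0.00013086,  0.00479767, -0.01994434]), 'width': 1.001692272234884} -0.0188
scene 420.6478798281385 281.9544882166092 205.78601582252588 [[0.161, 0.987, 0.019], [0.73, -0.106, -0.676], [-0.665, 0.122, -0.737]] [-0.08, -0.263, 1.509]
centrifuge [([280.0, 273.5], 0.63)]
timer_axis [([233.3, 230.6], 0.89)]
lid_hinge [([307.7, 277.4], 0.57)]
lid_bar [([292.3, 205.3], 0.76)]
balance_mark [([355.7, 232.3], 0.66)]
jar [([230.4, 277.3], 0.86)]
beaker [([426.9, 229.9], 0.6)]
reagent [([438.2, 263.6], 0.88)]
washbottle [([412.9, 196.6], 0.82), ([292.7, 202.6], 0.31)]
tuberack [([117.8, 234.8], 0.87)]
driver [([354.8, 184.4], 0.66)]
tipbox [([120.6, 291.4], 0.89)]
top 462.2536231838168 281.59963799463526 207.7716485035976 [[0.004, -1.0, -0.009], [-0.987, -0.003, -0.164], [0.164, 0.01, -0.986]] [-0.025, 0.545, 1.257]
centrifuge [([281.6, 194.2], 0.9)]
timer_axis [([322.0, 205.5], 0.83)]
lid_hinge [([266.6, 153.8], 0.64)]
lid_bar [([257.2, 241.1], 0.82)]
balance_mark [([218.0, 161.9], 0.91)]
jar [([323.0, 164.4], 0.51)]
beaker [([131.9, 218.1], 0.58), ([324.7, 165.4], 0.22)]
reagent [([124.0, 271.3], 0.67), ([133.0, 184.2], 0.63)]
washbottle [([125.0, 274.1], 0.55)]
tuberack [([133.2, 214.6], 0.65), ([430.4, 256.5], 0.61)]
driver [([179.3, 295.9], 0.82)]
tipbox [([424.1, 195.0], 0.71), ([434.0, 256.4], 0.25)]
```

```bash
cat > fit.py <<'E'
from h import *
# centrifuge pose (x,y,yaw) from marks in both pictures
loc={"centrifuge":(0,0,0),"timer_axis":(-.055,-.115,.132),"lid_hinge":(.08,.0475,.106),"lid_bar":(-.155,.0475,.106),
 "balance_mark":(.08-.09*np.cos(1),.166,.106+.09*np.sin(1))}
def W(p,v):
    c,s=np.cos(v[2]),np.sin(v[2]); return np.array([v[0]+c*p[0]-s*p[1],v[1]+s*p[0]+c*p[1],p[2]])
def fit(obs,ims):
    f=lambda v:np.concatenate([proj(W(loc[l],v),ims[n])-p for n,l,p in obs])
    r=least_squares(f,[.65,0,0],loss="soft_l1",f_scale=2); return r.x,f(r.x)
E
python3 - <<'E'
from fit import *
ims={n:manip.get_image(n) for n in ["scene","top"]}
obs=[(n,l,mark(ims[n],l)[0][0]) for n in ims for l in loc]
v,r=fit(obs,ims); print(v.round(4)); 
for o,e in zip(obs,r.reshape(-1,2)): print(o[0],o[1],e.round(1))
for l in loc: print(l,W(loc[l],v).round(4))
np.save("v.npy",v)
out=[]
for n in ims:
    a=ims[n]["pixels"].copy()
    for l in loc:
        cv2.circle(a,tuple(proj(W(loc[l],v),ims[n]).round().astype(int).tolist()),2,(255,0,255),-1)
    for q in [(x,y,.095) for x in(-.11,.11) for y in (-.17,.15)]:
        cv2.circle(a,tuple(proj(W(q,v),ims[n]).round().astype(int).tolist()),2,(0,255,255),-1)
    cv2.imwrite(f"pics/o_{n}.png",cv2.resize(a[100:340,80:480],None,fx=2,fy=2,interpolation=2))
E
```

```text
[ 0.6038 -0.0214 -0.0505]
scene centrifuge [ 2.  -0.1]
scene timer_axis [-0.1 -2.1]
scene lid_hinge [-0.8  0.1]
scene lid_bar [-1.9  1.1]
scene balance_mark [-3.1 -0.1]
top centrifuge [-2.6  0.4]
top timer_axis [-1.7 -0.5]
top lid_hinge [-2.4 -0.6]
top lid_bar [1.3 1.6]
top balance_mark [ 0.5 -5.2]
centrifuge [ 0.6038 -0.0214  0.    ]
timer_axis [ 0.5431 -0.1335  0.132 ]
lid_hinge [0.6861 0.022  0.106 ]
lid_bar [0.4514 0.0338 0.106 ]
balance_mark [0.6435 0.1428 0.1817]
```

View pics/o_scene.png

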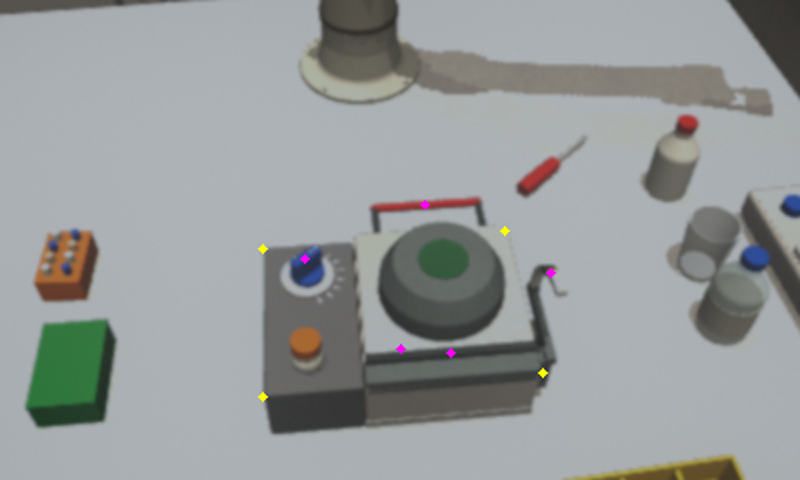

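View pics/o_top.png

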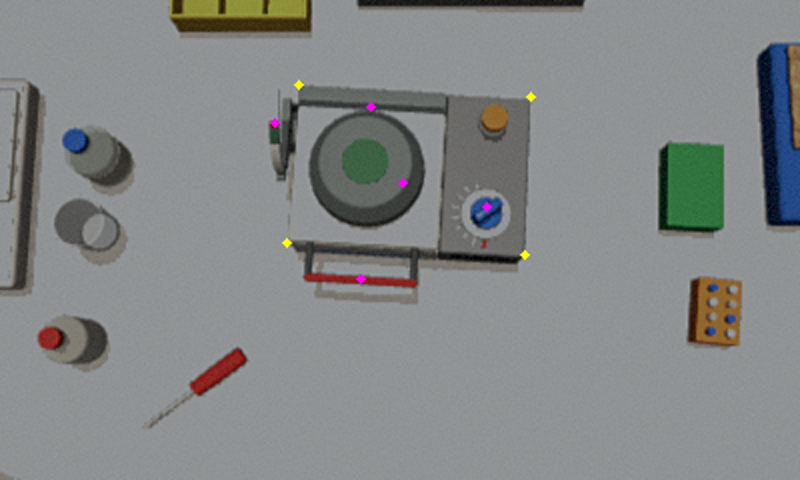

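The scene view shows the bar's centre at about (425,205) in the crop and the knob at (305,262). In the top view the bar runs (305,277)–(416,284) and the knob bar's white end points down-left, so the timer is at about 0.9. The fitted corners are a few pixels off, so I'll refine the yaw. First I move over to the knob, then measure with the wrist camera as well.

{"method": "arm_command", "body": {"series": [[-34,-37,-7,0,-1],[-34,-37,-7,0,-1],[-34,-37,-7,0,-1],[-34,-37,-7,0,-1],[-34,-37,-7,0,-1],[-34,-37,-7,0,-1],[-34,-37,-7,0,-1],[-34,-37,-7,0,-1]]}}

```text
t: 2.9
tcp_pos: [0.3735, 0.2439, 0.2833]
ee_rot: [0.522, 3.097, 0.001]
contact_force: [0.8, 0.4, -0.4]
width: 1.001
```

{"method": "arm_command", "body": {"series": [[-34,-37,0,0,-1],[-34,-37,0,0,-1],[-34,-37,0,0,-1],[-34,-37,0,0,-1],[-34,-37,0,0,-1],[-34,-37,0,0,-1],[-34,-37,0,0,-1],[0,0,0,0,-1]]}}

```text
t: 3.9
tcp_pos: [0.5137, -0.082, 0.2827]
ee_rot: [0.533, 3.095, -0.003]
contact_force: [-0.1, 0.5, 0.0]
width: 0.999
```

```bash
python3 - <<'E'
from fit import *
v=np.load("v.npy")
s=manip.read_state(); print(s["q"].round(2))
im=manip.get_image("wrist"); sc=manip.get_image("scene")
print("cam pos",(-np.array(im["R"]).T@np.array(im["t"]).ravel()).round(3), "grip R",Rn.from_rotvec(s["ee_rot"]).as_matrix().round(2).tolist())
for l in loc: print(l,proj(W(loc[l],v),im).round(1),[(p.round(1).tolist(),round(c,2)) for p,c in mark(im,l)])
a=im["pixels"].copy()
for l in loc: cv2.circle(a,tuple(proj(W(loc[l],v),im).round().astype(int).tolist()),3,(255,0,255),-1)
for q in [(x,y,.095) for x in(-.11,.11) for y in (-.17,.15)]: cv2.circle(a,tuple(proj(W(q,v),im).round().astype(int).tolist()),3,(0,255,255),-1)
b=cv2.resize(sc["pixels"][100:310,130:410],(560,420))
cv2.imwrite("pics/w1.png",cv2.resize(np.vstack([a,b]),None,fx=.71,fy=.71) if 0 else a); cv2.imwrite("pics/s1.png",b)
E
```

```text
[ 0.04  0.18  0.08  1.82 -0.01  1.14  1.35]
cam pos [ 0.442 -0.056  0.441] grip R [[-0.94, 0.33, 0.0], [0.33, 0.94, -0.0], [-0.0, -0.0, -1.0]]
centrifuge [344.7 215.9] [([343.1, 216.8], 0.77)]
timer_axis [236.8 238.5] [([238.0, 238.5], 0.68)]
lid_hinge [423.1 301.9] []
lid_bar [377.2  78.8] [([375.0, 79.5], 0.74)]
balance_mark [596.1 264.1] []
```

View pics/w1.png

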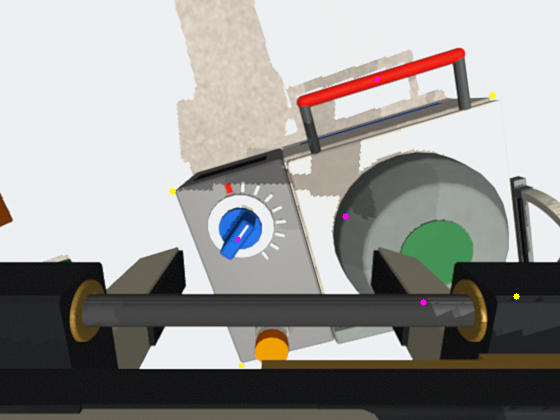

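View pics/s1.png

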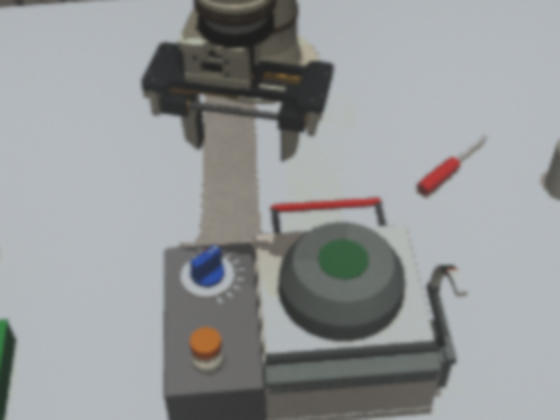

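The wrist view shows the knob at (241,229), the red tick at (228,188) and the knob bar running (228,255)–(258,213). That puts the timer at about 0.93. The bar ends are at (302,101) and (460,54). The wide side of the gripper body lies along the jaws. Next I refine yaw and knob angle.

```bash
cat > knob.py <<'E'
from fit import *
from scipy.optimize import minimize
def redbar(im,near):
    a=cv2.cvtColor(im["pixels"],cv2.COLOR_BGR2HSV); m=((a[...,0]<8)|(a[...,0]>172))&(a[...,1]>150)&(a[...,2]>70)
    n,lab,st,ce=cv2.connectedComponentsWithStats(m.astype(np.uint8))
    k=[i for i in range(1,n) if st[i,4]>60]; k=min(k,key=lambda i:np.hypot(*(ce[i]-near)))
    p=np.argwhere(lab==k)[:,::-1].astype(float); c=p.mean(0); d=np.linalg.svd(p-c,full_matrices=False)[2][0]; t=(p-c)@d
    return c+d*t.min(),c+d*t.max()
E
cat > r.py <<'E'
from knob import *
v=np.load("v.npy"); ims={n:manip.get_image(n) for n in ["wrist","top","scene"]}
obs=[];bars={}
for n in ims:
    e=redbar(ims[n],proj(W(loc["lid_bar"],v),ims[n])); bars[n]=e; print(n,e[0].round(1),e[1].round(1))
    for l in ["timer_axis","lid_bar","centrifuge"]:
        m=mark(ims[n],l)
        if m: obs.append((n,l,m[0][0]))
def f(u):
    r=[(proj(W(loc[l],u),ims[n])-p)*.5 for n,l,p in obs]
    for n,e in bars.items():
        P=sorted([proj(W((-.155,.0475+s*u[3],.106),u),ims[n]) for s in(-1,1)],key=lambda x:x[0]); E=sorted(e,key=lambda x:x[0])
        r+=[P[0]-E[0],P[1]-E[1]]
    return np.concatenate(r)
r=least_squares(f,[*v,.07],loss="soft_l1",x_scale=.01); print(r.x.round(4)); print(f(r.x).reshape(-1,2).round(1).tolist())
u=r.x[:3]; np.save("v.npy",u)
for l in loc: print(l,W(loc[l],u).round(4))
for n in ["wrist","top"]:
    im=ims[n]; a=cv2.cvtColor(im["pixels"],cv2.COLOR_BGR2HSV); c0=proj(W(loc["timer_axis"],u),im)
    yy,xx=np.mgrid[:420,:560]; M=(abs(a[...,0].astype(int)-108)<14)&(a[...,1]>130)&(np.hypot(xx-c0[0],yy-c0[1])<40)
    def cost(w):
        q,dx,dy,rr=w; S=np.zeros((420*4,560*4),np.uint8)
        cs,sn=np.cos(-q),np.sin(-q)
        B=[(-.055+dx+cs*a_-sn*b,-.115+dy+sn*a_+cs*b,z) for a_ in(-.021,.021) for b in(-.007,.007) for z in(.109,.139)]
        C=[(-.055+dx+rr*np.cos(t),-.115+dy+rr*np.sin(t),z) for t in np.linspace(0,6.28,24) for z in(.097,.109)]
        for g in(B,C):
            P=np.array([proj(W(p,u),im) for p in g])*4+2
            cv2.fillConvexPoly(S,cv2.convexHull(P.round().astype(np.int32)),1)
        F=cv2.resize(S.astype(np.float32),(560,420),interpolation=cv2.INTER_AREA)
        return np.abs(F-M).sum()/M.sum()
    best=min((minimize(cost,[q0,0,0,.016],method="Nelder-Mead",options=dict(initial_simplex=np.array([[q0,0,0,.016],[q0+.2,0,0,.016],[q0,.004,0,.016],[q0,0,.004,.016],[q0,0,0,.012]]))) for q0 in(.8,1.0)),key=lambda b:b.fun)
    print(n,M.sum(),best.x.round(4),round(best.fun,3), "axis world",W((-.055+best.x[1],-.115+best.x[2],.132),u).round(4))
E
python3 r.py
```

```text
wrist [457.3  58.1] [291.3 107.1]
top [232.  238.1] [274.  240.5]
scene [317.  200.4] [268.  203.7]
[ 0.6039 -0.0202 -0.0516  0.075 ]
[[-0.3, -0.5], [0.7, -0.5], [1.1, -0.8], [-0.9, -0.6], [1.0, -0.8], [1.2, 0.3], [0.7, -0.1], [-0.8, -0.1], [-0.7, -0.8], [13.7, -0.2], [-3.0, 0.6], [3.2, 0.1]]
centrifuge [ 0.6039 -0.0202  0.    ]
timer_axis [ 0.5431 -0.1323  0.132 ]
lid_hinge [0.6863 0.0231 0.106 ]
lid_bar [0.4516 0.0352 0.106 ]
balance_mark [0.6438 0.1439 0.1817]
wrist 1460 [ 8.427e-01 -1.000e-04 -1.300e-03  2.040e-02] 0.127 axis world [ 0.5429 -0.1336  0.132 ]
top 0 [0.8   0.    0.    0.016] inf axis world [ 0.5431 -0.1323  0.132 ]r.py:30: RuntimeWarning: divide by zero encountered in divide
  return np.abs(F-M).sum()/M.sum()
  np.max(np.abs(fsim[0] - fsim[1:])) <= fatol):
```

{"method": "arm_command", "body": {"series": [[-44.7,-38.3,0,0,-0.1],[0,0,0,0.186,-0.1],[0,0,0,0.186,-0.1],[0,0,0,0.186,-0.1],[0,0,40,0,-0.1],[0,0,40,0,-0.1],[0,0,0,0,-0.1],[0,0,0,0,-0.1]]}}

```text
t: 5.85
tcp_pos: [0.5435, -0.1284, 0.204]
ee_rot: [1.354, 2.833, 0.0]
contact_force: [0.6, 0.4, 0.1]
width: 0.55
```

```bash
python3 - <<'E'
from fit import *
u=np.load("v.npy"); s=manip.read_state(); R=Rn.from_rotvec(s["ee_rot"]).as_matrix(); print(s["tcp_pos"].round(4),"yaw y",np.arctan2(R[1,1],R[0,1]),s["width"],s["q"].round(2))
d=W(loc["timer_axis"],u)-[0,.0008,0]-s["tcp_pos"]; print("tool delta mm",(R.T@d*1000).round(1))
im=manip.get_image("wrist"); cv2.imwrite("pics/w2.png",im["pixels"]); print(proj(W(loc["timer_axis"],u),im),mark(im,"timer_axis"))
E
```

```text
[ 0.5435 -0.1284  0.204 ] yaw y 0.678867799195171 0.5501566858762986 [ 0.04  0.33  0.18  1.83 -0.07  0.99  0.92]
tool delta mm [-3.3 -3.3 72. ]
[272.84751815 223.3137514 ] [(array([270.816, 223.608]), 0.64)]
```

View pics/w2.png

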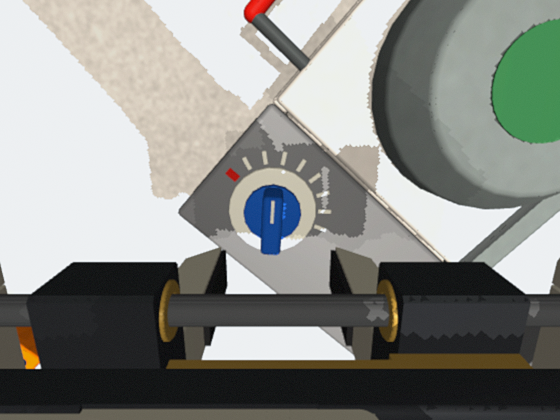

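The bar is aligned with the fingers (vertical, at column 272), with the white line towards the tick side and the red tick at (232,174). I'll correct 3.3 mm, descend and close.

{"method": "arm_command", "body": {"series": [[-3.3,-3.3,30,0,-0.1],[0,0,30,0,-0.1],[0,0,15,0,-0.1],[0,0,14,0,-0.1],[0,0,0,0,1],[0,0,0,0,1],[0,0,0,0,1],[0,0,0,0,1]]}}

```text
t: 6.95
tcp_pos: [0.5423, -0.1331, 0.1142]
ee_rot: [1.354, 2.834, -0.0]
contact_force: [-5.5, -6.8, 5.5]
width: 0.167
```

{"method": "arm_command", "body": {"series": [[0,-1.5,0,0,1],[0,0,0,-0.15,1],[0,0,0,-0.15,1],[0,0,0,-0.15,1],[0,0,0,-0.15,1],[0,0,0,-0.13,1],[0,0,0,-0.1,1],[0,0,0,0,1]]}}

```text
t: 7.95
tcp_pos: [0.5423, -0.133, 0.1143]
ee_rot: [0.097, 3.138, 0.001]
contact_force: [3.0, 2.6, 1.7]
width: 0.147
```

```bash
cat > st.py <<'E'
from fit import *
s=manip.read_state(); R=Rn.from_rotvec(s["ee_rot"]).as_matrix(); print(s["t"],s["tcp_pos"].round(4),"yaw y",np.arctan2(R[1,1],R[0,1]),s["width"],s["q"].round(2),s["contact_force"].round(2),s["ft_torque"].round(3))
E
python3 st.py
```

```text
7.95 [ 0.5423 -0.133   0.1143] yaw y 1.5087258352336717 0.1470457500897777 [ 0.22  0.44 -0.03  1.89  0.02  0.81  1.69] [3.01 2.56 1.67] [ 0.593 -0.618  0.041]
```

{"method": "arm_command", "body": {"series": [[0,0,0,-0.04,1],[0,0,0,-0.04,1],[0,0,0,-0.04,1],[0,0,0,0,1],[0,0,0,0,1],[0,0,0,0,1],[0,0,0,0,1],[0,0,0,0,1]]}}

```text
t: 8.95
tcp_pos: [0.542, -0.133, 0.1142]
ee_rot: [-0.089, 3.138, 0.002]
contact_force: [3.5, 3.7, 3.6]
width: 0.163
```

```bash
python3 st.py
```

```text
8.95 [ 0.542  -0.133   0.1142] yaw y 1.6277414323163137 0.16338664904587513 [ 0.24  0.44 -0.06  1.89  0.03  0.81  1.79] [3.46 3.69 3.63] [ 0.949 -0.785 -0.918]
```

{"method": "arm_command", "body": {"series": [[0,0,0,0.07,1],[0,0,0,0,-0.1],[0,0,0,0,-0.1],[0,0,0,0,-0.1],[0,0,-30,0,-0.1],[0,0,-40,0,-0.1],[0,0,-40,0,-0.1],[0,0,-30,0,-0.1]]}}

```text
t: 9.95
tcp_pos: [0.541, -0.1342, 0.2554]
ee_rot: [0.018, 3.141, -0.001]
contact_force: [0.4, 0.1, -0.4]
width: 0.546
```

```bash
python3 st.py; python3 - <<'E'
from fit import *
u=np.load("v.npy"); im=manip.get_image("wrist"); cv2.imwrite("pics/w3.png",im["pixels"])
for z in(.096,.112,.154,.170): print(z,[proj(W((-.008+s,.0475,z),u),im).round(0).tolist() for s in(-.078,-.06)])
E
```

```text
9.95 [ 0.541  -0.1342  0.2554] yaw y 1.559229293037852 0.5460709172377213 [ 0.23  0.28 -0.04  1.77  0.01  1.1   1.74] [ 0.36  0.07 -0.41] [0.049 0.01  0.019]
0.096 [[461.0, 166.0], [458.0, 185.0]]
0.112 [[470.0, 169.0], [466.0, 189.0]]
0.154 [[500.0, 179.0], [495.0, 202.0]]
0.17 [[513.0, 183.0], [508.0, 208.0]]
```

View pics/w3.png

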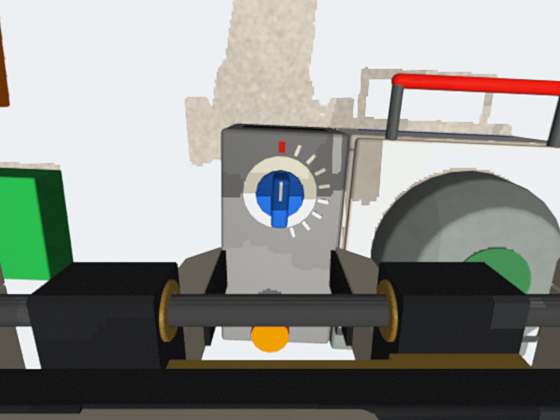

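The white line now points at the red tick, so the knob is at zero. The torque also rose to 0.9 N m at the stop. Before gripping the bar I check the dome's top height and radius against the gripper body.

```bash
python3 - <<'E'
from fit import *
u=np.load("v.npy"); ims={n:manip.get_image(n) for n in ["scene","top"]}
out=[]; G={}
for n in ims:
    a=cv2.imread(f"pics/{n}0.png"); h=cv2.cvtColor(a,cv2.COLOR_BGR2HSV); c0=proj(W((-.008,.0475,.165),u),ims[n])
    m=(abs(h[...,0].astype(int)-65)<20)&(h[...,1]>60); yy,xx=np.nonzero(m); k=np.hypot(xx-c0[0],yy-c0[1])<25
    G[n]=np.array([xx[k].mean(),yy[k].mean()]); print(n,G[n],c0,k.sum())
    b=cv2.resize(a,None,fx=6,fy=6,interpolation=2)
    for r,z,col in [(.078,.110,(0,0,255)),(.06,.168,(0,255,255)),(.05,.168,(255,0,255))]:
        P=np.array([proj(W((-.008+r*np.cos(t),.0475+r*np.sin(t),z),u),ims[n]) for t in np.linspace(0,6.28,60)])*6+2.5
        cv2.polylines(b,[P.round().astype(np.int32)],True,col,1)
    y,x=int(c0[1]*6),int(c0[0]*6); out.append(b[y-240:y+300,x-200:x+200])
f=lambda p:np.concatenate([proj(p,ims[n])-G[n] for n in G])
r=least_squares(f,[.6,.03,.165]); print(r.x.round(4),f(r.x).round(1),"expect xy",W((-.008,.0475,0),u))
cv2.imwrite("pics/dome.png",np.hstack(out))
E
```

```text
scene [301.29255319 229.06914894] [301.64782164 230.73898438] 376
top [262.10294118 180.25      ] [261.75478092 179.79739568] 408
[0.5963 0.0267 0.1689] [-0.1  0.  -0.1 -0. ] expect xy [0.59837829 0.02760635 0.        ]
```

View pics/dome.png

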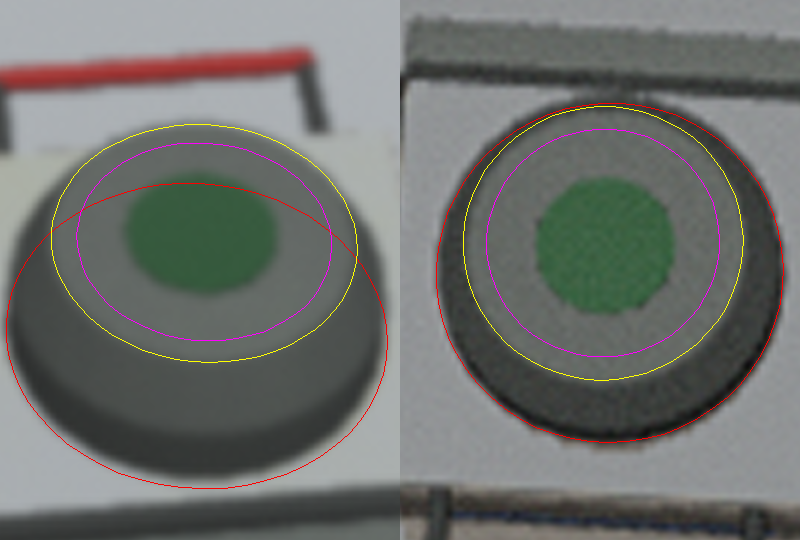

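The dome's top is at z≈0.168 with radius ≈60 mm. A square grasp on the shut bar would put the gripper body (±95 mm along the jaws, about 57 mm above the bar) onto the dome's rim. So I'll grip near the fingertips, 30 mm to the left of the bar's middle and skewed 0.55 rad. I'll square up once the lid has risen clear.

{"method": "arm_command", "body": {"series": [[30,60,0,0,0.13],[30,60,0,0,0.13],[30,60,0,0.1,0.13],[0,0,0,0.18,0.13],[0,0,0,0.18,0.13],[0,0,0,0.18,0.13],[0,0,0,0.18,0.13],[0,0,0,0.18,0.13]]}}

```text
t: 11.1
tcp_pos: [0.4579, 0.0346, 0.2521]
ee_rot: [-1.529, -2.742, 0.003]
contact_force: [0.9, -0.6, -0.6]
width: 0.436
```

```bash
cat > bar.py <<'E'
from fit import *
import sys
u=np.load("v.npy"); s=manip.read_state(); R=Rn.from_rotvec(s["ee_rot"]).as_matrix()
ims={n:manip.get_image(n) for n in ["wrist","top","scene"]}
tgt=W((-.155,.0775,.097),u); print("tgt",tgt.round(4),"delta tool",(R.T@(tgt-s["tcp_pos"])*1000).round(1),"yaw",np.arctan2(R[1,1],R[0,1]),"want",u[2]+.55)
for n in ims: print(n,proj(W(loc["lid_bar"],u),ims[n]).round(1),mark(ims[n],"lid_bar"))
a=ims["wrist"]["pixels"].copy()
for y in(-.064,0,.03,.064): cv2.circle(a,tuple(proj(W((-.155,.0475+y,.106),u),ims["wrist"]).round().astype(int).tolist()),3,(255,0,255),-1)
cv2.imwrite(f"pics/{sys.argv[1]}.png",a)
E
python3 st.py; python3 bar.py b1
```

```text
11.1 [0.4579 0.0346 0.2521] yaw y 0.5533216481097131 0.436282593574122 [-0.04  0.1  -0.1   1.99  0.01  1.05  0.41] [ 0.91 -0.6  -0.6 ] [-0.044  0.069  0.013]
tgt [0.4531 0.0651 0.097 ] delta tool [ 28.3  12.4 155.1] yaw 0.5533216481097131 want 0.4984440311260619
wrist [271.7 189.6] [(array([269.08 , 191.982]), 0.77)]
top [259.4 238.8] []
scene [292.8 202.4] [(array([295.4 , 204.12]), 0.68)]
```

View pics/b1.png

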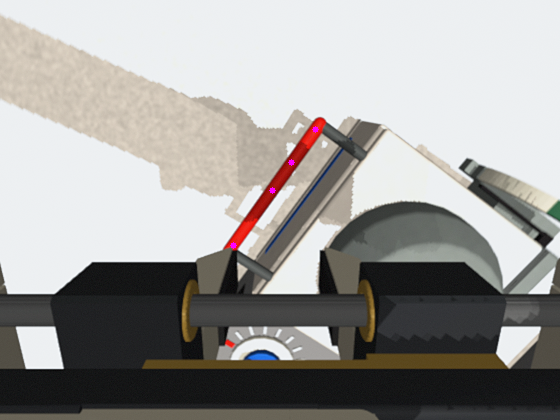

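Projected bar points lie right on the red bar, (233,245) to (316,129), with the grasp target at (291,163). Descending.

{"method": "arm_command", "body": {"series": [[28.3,12.4,0,0,0.13],[0,0,40,0.035,0.13],[0,0,40,0,0.13],[0,0,25,0,0.13],[0,0,10,0,0.13],[0,0,10,0,0.13],[0,0,0,0,0.13],[0,0,0,0,0.13]]}}

```text
t: 12.4
tcp_pos: [0.4553, 0.0656, 0.1294]
ee_rot: [1.57, 2.72, 0.001]
contact_force: [0.4, 0.0, -0.5]
width: 0.436
```

```bash
python3 st.py; python3 bar.py b2
```

```text
12.4 [0.4553 0.0656 0.1294] yaw y 0.5241670656942742 0.43618486361774644 [-0.1   0.27 -0.12  2.11  0.05  0.76  0.28] [ 0.4   0.01 -0.54] [-0.06  -0.014 -0.03 ]
tgt [0.4531 0.0651 0.097 ] delta tool [ 0.7 -2.1 32.4] yaw 0.5241670656942742 want 0.4984440311260619
wrist [244.4 286.8] [(array([246.512, 289.716]), 0.69)]
top [259.4 238.8] [(array([256.872, 240.786]), 0.71)]
scene [292.8 202.4] [(array([294.112, 203.784]), 0.98)]
```

{"method": "arm_command", "body": {"series": [[0.7,-2.5,6,0,0.13],[0,0,6,0,0.13],[0,0,6,0,0.13],[0,0,0,0,0.13],[0,0,3,0,0.13],[0,0,3,0,0.13],[0,0,0,0,0.13],[0,0,0,0,0.13]]}}

```text
t: 13.7
tcp_pos: [0.4521, 0.0649, 0.1047]
ee_rot: [1.57, 2.721, 0.0]
contact_force: [0.2, 0.1, 0.0]
width: 0.434
```

{"method": "arm_command", "body": {"series": [[0,0,2,0,0.13],[0,0,0,0,0.13],[0,0,2,0,0.13],[0,0,0,0,0.13],[0,0,2,0,0.13],[0,0,0,0,0.13],[0,0,1.5,0,0.13],[0,0,0,0,0.13]]}}

```text
t: 14.7
tcp_pos: [0.452, 0.0648, 0.0971]
ee_rot: [-1.57, -2.721, 0.0]
contact_force: [0.9, -0.5, 0.4]
width: 0.434
```

{"method": "arm_command", "body": {"series": [[0,0,2,0,0.13],[0,0,2,0,0.13],[0,0,0,0,1],[0,0,0,0,1],[0,0,0,0,1],[0,0,0,0,1],[0,0,0,0,1],[0,0,0,0,1]]}}

```text
t: 15.7
tcp_pos: [0.4522, 0.0648, 0.0932]
ee_rot: [1.571, 2.721, 0.0]
contact_force: [1.9, -0.4, -1.5]
width: 0.235
```

```bash
python3 st.py
```

```text
15.7 [0.4522 0.0648 0.0932] yaw y 0.5236586669260272 0.23533905263951985 [-0.1   0.33 -0.11  2.14  0.06  0.68  0.27] [ 1.93 -0.45 -1.45] [-0.09  -0.289 -0.45 ]
```

{"method": "arm_command", "body": {"series": [[0,0,-6,0,1],[0,0.3,-8,0,1],[-0.3,0.5,-8,0,1],[-0.5,0.7,-8,0,1],[-0.6,1.0,-8,0,1],[-0.7,1.2,-8,0,1],[0,0,0,0,1],[0,0,0,0,1]]}}

```text
t: 16.7
tcp_pos: [0.4568, 0.065, 0.1393]
ee_rot: [1.57, 2.72, 0.001]
contact_force: [5.6, 1.1, -2.8]
width: 0.228
```

```bash
cat >> st.py <<'E'
u=np.load("v.npy")
def P(q,off=.0128,lat=.030): return W((.08-.235*np.cos(q),.0475+lat,.106+.235*np.sin(q)-off),u)
p=s["tcp_pos"]; q=np.arcsin((p[2]-.0932)/.235); print("q from z",q.round(4),"xy expected",P(q).round(4),"actual",p.round(4), "skew",np.arctan2(R[1,1],R[0,1])-u[2])
if __import__("sys").argv[1:]:
    d0=p
    for a in map(float,__import__("sys").argv[1:]):
        print(a,"target",P(a).round(4),"from now tool mm",(R.T@(P(a)-P(q))*1000).round(1))
E
python3 st.py .2 .25 .3 .35 .4
```

```text
16.7 [0.4568 0.065  0.1393] yaw y 0.5237339654481958 0.22822769546061542 [-0.09  0.26 -0.12  2.1   0.04  0.79  0.28] [ 5.63  1.13 -2.79] [-0.403 -0.924 -0.825]
q from z 0.1973 xy expected [0.4577 0.0649 0.1393] actual [0.4568 0.065  0.1393] skew 0.5752899343221339
0.2 target [0.4578 0.0649 0.1399] from now tool mm [-0.1  0.1 -0.6]
0.25 target [0.4604 0.0648 0.1513] from now tool mm [ -1.5   2.3 -12.1]
0.3 target [0.4636 0.0646 0.1626] from now tool mm [ -3.2   5.  -23.4]
0.35 target [0.4673 0.0644 0.1738] from now tool mm [ -5.3   8.2 -34.5]
0.4 target [0.4716 0.0642 0.1847] from now tool mm [ -7.6  11.8 -45.4]
```

{"method": "arm_command", "body": {"series": [[-0.8,1.1,-6,0,1],[-0.8,1.1,-6,0,1],[0,0,0,0.1,1],[0,0,0,0.12,1],[0,0,0,0.12,1],[0,0,0,0.12,1],[0,0,0,0.11,1],[0,0,0,0,1]]}}

```text
t: 17.7
tcp_pos: [0.4597, 0.0669, 0.1512]
ee_rot: [-2.269, -2.173, -0.004]
contact_force: [5.0, 4.6, -2.8]
width: 0.122
```

```bash
python3 st.py .3 .35 .4 .45 .5 .55 .6;  python3 - <<'E'
from fit import *
im=manip.get_image("scene"); cv2.imwrite("pics/s4.png",cv2.resize(im["pixels"][100:310,190:470],None,fx=2.5,fy=2.5,interpolation=2))
E
```

```text
17.7 [0.4597 0.0669 0.1512] yaw y -0.04318680708746413 0.1215563019492468 [-0.17  0.24 -0.03  2.08  0.01  0.81 -0.25] [ 5.03  4.62 -2.84] [ 0.893 -0.991  0.035]
q from z 0.2496 xy expected [0.4604 0.0648 0.1512] actual [0.4597 0.0669 0.1512] skew 0.008369161786474011
0.3 target [0.4636 0.0646 0.1626] from now tool mm [ -0.    3.2 -11.4]
0.35 target [0.4673 0.0644 0.1738] from now tool mm [ -0.    7.  -22.5]
0.4 target [0.4716 0.0642 0.1847] from now tool mm [ -0.   11.3 -33.5]
0.45 target [0.4765 0.0639 0.1954] from now tool mm [ -0.1  16.2 -44.1]
0.5 target [0.4818 0.0637 0.2059] from now tool mm [ -0.1  21.6 -54.6]
0.55 target [0.4877 0.0634 0.216 ] from now tool mm [ -0.1  27.5 -64.7]
0.6 target [0.4941 0.063  0.2259] from now tool mm [ -0.1  33.9 -74.6]
```

View pics/s4.png

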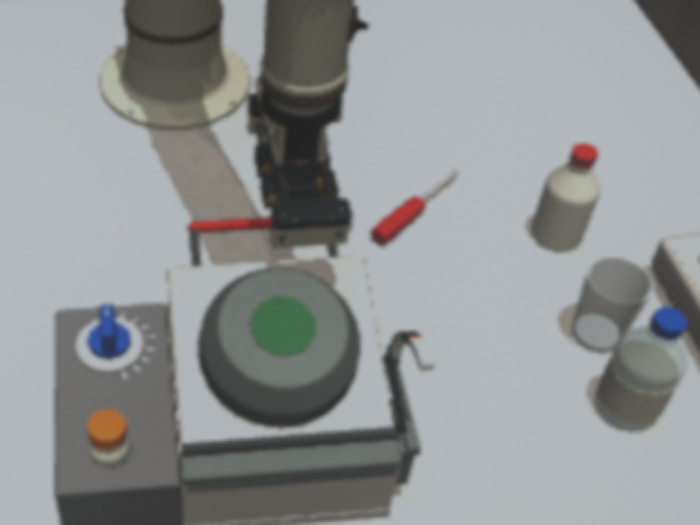

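{"method": "arm_command", "body": {"series": [[0,3.2,-11.4,0,1],[0,3.8,-11.1,0,1],[0,4.3,-11,0,1],[0,4.9,-10.6,0,1],[0,5.4,-10.5,0,1],[0,5.9,-10.1,0,1],[0,6.4,-9.9,0,1],[0,0,0,0,1]]}}

```text
t: 18.75
tcp_pos: [0.4927, 0.0646, 0.2255]
ee_rot: [-2.268, -2.172, -0.001]
contact_force: [4.0, 3.3, -4.3]
width: 0.119
```

```bash
python3 st.py .6 .65 .7 .75 .8 .85 .9 .95 1.0 1.05 1.1 1.15
```

```text
18.75 [0.4927 0.0646 0.2255] yaw y -0.04353328482611406 0.11918147090361761 [-0.16  0.2  -0.02  1.94  0.    1.   -0.23] [ 4.01  3.34 -4.31] [ 0.865 -0.644 -0.113]
q from z 0.598 xy expected [0.4938 0.063  0.2255] actual [0.4927 0.0646 0.2255] skew 0.00802268404782408
0.6 target [0.4941 0.063  0.2259] from now tool mm [-0.   0.3 -0.4]
0.65 target [0.501  0.0627 0.2354] from now tool mm [-0.   7.1 -9.9]
0.7 target [0.5083 0.0623 0.2446] from now tool mm [ -0.1  14.5 -19.1]
0.75 target [0.5161 0.0619 0.2534] from now tool mm [ -0.1  22.3 -27.9]
0.8 target [0.5243 0.0615 0.2618] from now tool mm [ -0.2  30.5 -36.3]
0.85 target [0.5329 0.061  0.2698] from now tool mm [ -0.3  39.1 -44.3]
0.9 target [0.5419 0.0606 0.2773] from now tool mm [ -0.3  48.1 -51.8]
0.95 target [0.5513 0.0601 0.2844] from now tool mm [ -0.4  57.5 -58.9]
1.0 target [0.561  0.0596 0.2909] from now tool mm [ -0.5  67.2 -65.5]
1.05 target [0.571  0.0591 0.297 ] from now tool mm [ -0.5  77.2 -71.6]
1.1 target [0.5814 0.0585 0.3026] from now tool mm [ -0.6  87.6 -77.2]
1.15 target [0.5919 0.058  0.3077] from now tool mm [ -0.7  98.2 -82.3]
```

{"method": "arm_command", "body": {"series": [[0,7.1,-9.9,0,1],[0,7.4,-9.2,0,1],[0,7.8,-8.8,0,1],[0,8.2,-8.4,0,1],[0,8.6,-8,0,1],[0,9,-7.5,0,1],[0,9.4,-7.1,0,1],[0,0,0,0,1]]}}

```text
t: 19.75
tcp_pos: [0.5495, 0.0612, 0.2857]
ee_rot: [-2.269, -2.17, 0.002]
contact_force: [-5.2, 4.3, 4.8]
width: 0.121
```

{"method": "arm_command", "body": {"series": [[0,9.7,-6.6,0,1],[0,10,-6.1,0,1],[0,10.4,-5.6,0,1],[0,10.6,-5.1,0,1],[0,0,0,0,1],[0,0,0,0,1],[0,0,0,0,1],[0,0,0,0,1]]}}

```text
t: 20.75
tcp_pos: [0.5915, 0.0587, 0.3088]
ee_rot: [2.271, 2.17, 0.001]
contact_force: [-1.8, 3.2, 5.5]
width: 0.122
```

```bash
python3 st.py 1.1 1.05 1.0 .95 .9 .85 .8;  python3 - <<'E'
from fit import *
u=np.load("v.npy")
o=[]
for n in("scene","top"):
    im=manip.get_image(n); a=cv2.resize(im["pixels"],None,fx=5,fy=5,interpolation=2)
    c=proj(W((.06,.166,.16),u),im)*5
    for q,col in((.7,(0,255,0)),(.95,(0,0,255)),(1.05,(0,0,255)),(1.15,(255,0,255))):
        p=proj(W((.08-.094*np.cos(q),.166,.106+.094*np.sin(q)),u),im)*5+2; cv2.circle(a,tuple(p.round().astype(int).tolist()),2,col,-1)
    x,y=c.astype(int); o.append(a[max(0,y-250):y+250,x-200:x+200])
cv2.imwrite("pics/p1.png",np.hstack(o))
E
```

```text
20.75 [0.5915 0.0587 0.3088] yaw y -0.045608208822495555 0.12193230118764568 [-0.14  0.3  -0.    1.61  0.    1.23 -0.19] [-1.83  3.15  5.49] [ 0.5    0.703 -0.038]
q from z 1.1619 xy expected [0.5945 0.0578 0.3088] actual [0.5915 0.0587 0.3088] skew 0.005947760051442583
1.1 target [0.5814 0.0585 0.3026] from now tool mm [  0.1 -13.2   6.2]
1.05 target [0.571  0.0591 0.297 ] from now tool mm [  0.1 -23.5  11.8]
1.0 target [0.561  0.0596 0.2909] from now tool mm [  0.2 -33.5  17.8]
0.95 target [0.5513 0.0601 0.2844] from now tool mm [  0.3 -43.3  24.4]
0.9 target [0.5419 0.0606 0.2773] from now tool mm [  0.3 -52.7  31.5]
0.85 target [0.5329 0.061  0.2698] from now tool mm [  0.4 -61.7  39. ]
0.8 target [0.5243 0.0615 0.2618] from now tool mm [  0.4 -70.3  47. ]
```

View pics/p1.png

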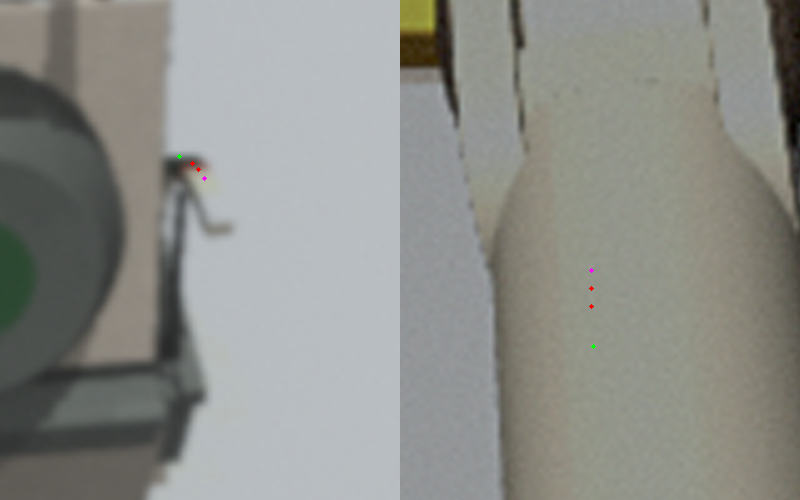

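{"method": "arm_command", "body": {"series": [[0,6,-2.6,0,1],[0,6,-2.4,0,1],[0,0,0,0,1],[0,0,0,0,1],[0,0,0,0,1],[0,-6,2.4,0,1],[0,-6,2.6,0,1],[0,0,0,0,1]]}}

```text
t: 21.85
tcp_pos: [0.5916, 0.0587, 0.3086]
ee_rot: [2.271, 2.169, 0.002]
contact_force: [-0.9, 3.0, 5.6]
width: 0.118
```

{"method": "arm_command", "body": {"series": [[0,-10.6,5.1,0,1],[0,-10.4,5.6,0,1],[0,-10,6.1,0,1],[0,-9.7,6.6,0,1],[0,-9.4,7.1,0,1],[0,-9,7.5,0,1],[0,0,0,0,1],[0,0,0,0,1]]}}

```text
t: 22.85
tcp_pos: [0.5311, 0.0619, 0.2692]
ee_rot: [-2.27, -2.17, 0.001]
contact_force: [-0.0, 5.8, 0.3]
width: 0.124
```

```bash
python3 st.py .9 .85 .8;  python3 - <<'E'
from fit import *
u=np.load("v.npy"); s=manip.read_state()
h=W((.08,.0475,.106),u); d=s["tcp_pos"]+[0,0,.0128]-h; c=np.array([np.cos(u[2]),np.sin(u[2])]); x=d[:2]@c; print("polar q",np.arctan2(d[2],-x),"r",np.hypot(d[2],x))
for n in ["wrist","scene"]:
    im=manip.get_image(n); print(n,mark(im,"balance_mark"),[mark(im,"lid_bar")])
    a=im["pixels"].copy()
    if n=="scene":
        a=cv2.resize(a[120:320,220:420],None,fx=4,fy=4,interpolation=2)[:600]; 
    cv2.imwrite(f"pics/f_{n}.png",a)
E
```

```text
22.85 [0.5311 0.0619 0.2692] yaw y -0.045307205987860526 0.12447386299918407 [-0.15  0.22 -0.01  1.8   0.    1.12 -0.21] [-0.02  5.77  0.31] [ 1.058 -0.244 -0.099]
q from z 0.8463 xy expected [0.5323 0.0611 0.2692] actual [0.5311 0.0619 0.2692] skew 0.006248762886077612
0.9 target [0.5419 0.0606 0.2773] from now tool mm [-0.1  9.7 -8.1]
0.85 target [0.5329 0.061  0.2698] from now tool mm [-0.   0.6 -0.6]
0.8 target [0.5243 0.0615 0.2618] from now tool mm [ 0.  -8.   7.4]
polar q 0.8425076583861728 r 0.23579878075524488
wrist [(array([443.8  ,  87.402]), 0.79)] [[(array([279.608, 340.788]), 0.74)]]
scene [(array([354.984, 235.914]), 0.56)] [[(array([299.824, 174.51 ]), 0.88)]]
```

View pics/f_wrist.png

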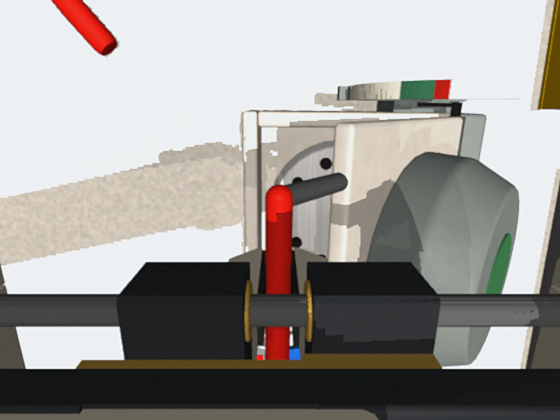

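The lid is up, with the red bar between the fingers at (279,200–350). The arc is at the top, green at columns 399–435 and red at 435–450. I zoom in to read the pointer.

```bash
python3 - <<'E'
from fit import *
u=np.load("v.npy"); im=manip.get_image("wrist"); a=cv2.imread("pics/f_wrist.png")[60:140,320:490]
b=cv2.resize(a,None,fx=4.6,fy=4.6,interpolation=cv2.INTER_CUBIC)
sc=manip.get_image("scene")["pixels"]; c=cv2.resize(sc[190:260,215:375],(782,342)[:2],interpolation=2)[:230] if 0 else cv2.resize(sc[200:250,210:380],(b.shape[1],230),interpolation=2)
cv2.imwrite("pics/z.png",np.vstack([b,c])[:600])
for q in(.7,.8,.85,.9,.95): print(q,proj(W((.08-.09*np.cos(q),.166,.106+.09*np.sin(q)),u),im).round(1))
E
```

```text
0.7 [401.8  88.8]
0.8 [413.9  88.5]
0.85 [420.4  88.3]
0.9 [427.1  88.1]
0.95 [434.2  88. ]
```

View pics/z.png

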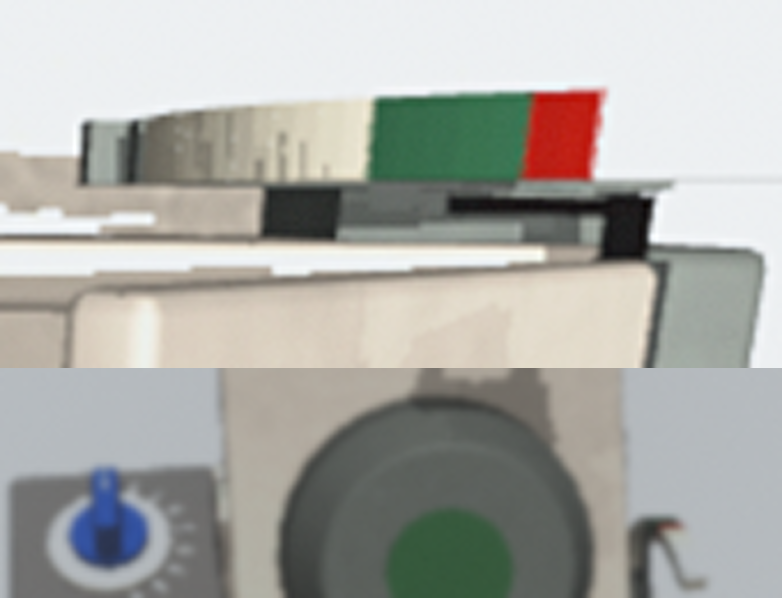

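The arc is where the calibration predicts it. The pointer's tip is at about column 418, inside the green band (402–434), which agrees with 0.845 rad from the arm pose. The knob still points at its tick.

```bash
python3 st.py; python3 -c "
from station import manip
print(manip.finish_job()); s=manip.read_state(); print(s['t'],s['tcp_pos'],s['width'])"
```

```text
23.25 [0.5312 0.0619 0.2692] yaw y -0.04542088801789888 0.11833508365060219 [-0.15  0.22 -0.01  1.8   0.    1.12 -0.21] [0.68 5.66 0.79] [ 1.075 -0.167 -0.051]
q from z 0.8467 xy expected [0.5323 0.0611 0.2692] actual [0.5312 0.0619 0.2692] skew 0.0061350808560392545
the job is handed in; nothing more can be done
None
the job is handed in; nothing more can be done
```

I did the job in the order asked and handed it in at about 23 s, with the lid still held in the gripper.

- **Knob:** I turned it back to its zero stop. The torque rose to about 0.9 N m there, and afterwards its white line pointed at the red tick.
- **Past balance:** I raised the lid by its red bar to about 1.2 rad by my commanded moves. The last pose I measured directly there was about 1.15 rad. Both are past the red mark's end at 1.05 and short of the open stop at 1.5. I could not read the pointer in the pictures at that point, because the arm hid the arc from the top camera and the scene camera sees it only from behind. That angle therefore comes from the arm pose alone.
- **Final position:** I eased the lid back to about 0.845 rad from the arm pose. The wrist picture agrees: the pointer tip was at about column 418, inside the green band at about 402–434.
- **Grip on the bar:** A square grasp on the shut lid would have put the gripper body on the dome's rim. I gripped the bar skewed, about 30 mm left of its middle, and squared up once the lid was clear. At hand-in the gripper was shut on the bar (about 11 mm opening) and steady, with about 6 N on the tool.

I did not make a separate final check on the bottles, rack and other things. Nothing in the moves or the force readings suggested contact with them.

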